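# Clip a twig and hold the moisture probe on its bared band

### The arm

A 6-joint arm with a two-finger parallel gripper is mounted at the origin on the work surface. World frame = base frame: x ahead of the robot, y to its left, z up, the work surface at z = 0. Lengths are in m, angles in rad, forces in N, time in s.
With the tool pointing down it reaches from about 0.425 to 0.95 m from the base axis. Payload 3.5 kg.
Tool frame: the origin (TCP) lies on the mounting face of the last link; the fingertips stand 173 mm ahead of it and the grasp point (between the pads) lies 155 mm ahead of it; z points along the fingers, x is the direction in which the jaws open and shut, and the axes are right-handed (so a half turn about z gives the same grasp; the last joint's range is limited). The gripper opens to 85 mm and grips with 20 to 120 N. Pads are 22 mm wide; open, the fingers measure 114 mm over their backs; the gripper's body (76 mm by 85 mm) begins 54 mm behind the grasp point. The pads swing forward as they close: fully open they stand 13 mm farther back than shut.
Start: joints at [-0.15, 0.286, 1.577, -0, 1.279, -0.15], TCP at [0.675, 0, 0.405] pointing down, gripper open.
Joint ranges: [-2.77, 2.77], [-0.9, 2.22], [0.21, 2.48], [-1.53, 4.67], [0.24, 2.81], [-2.84, 2.84]. Speed limits (rad/s): [2.79, 2.79, 3.14, 3.14, 3.14, 3.14].

### API

Orientations are given as a unit quaternion [x, y, z, w].
In Python, from plant import get_state, read_camera, sign_off gives the robot as it stands.
- The arm moves only by the shell command python3 -m jog 'ROWS' [FORCE]. ROWS is JSON, a list of rows, each an object of numbers: "grip": the closure, from 0 (fully open) to 1 (shut); "x", "y", "z": the shift along the tool's x, y, z in mm; "rx", "ry", "rz": the turn, a rotation vector about the tool's x, y, z in degrees. A call has 1 to 8 rows; each row shifts and turns the commanded pose from where the row before left it, along the tool's axes as they then stand; what a row does not reach is not made up. A row lasts 1/12 s, in which the tool goes at most 41.7 mm and 7.16 degrees, less where a joint would pass 70% of its speed; a pose out of reach is approached as far as the arm can. A call with a gripper value outside its range is refused whole. The fingers move at their own pace and stop on an object; FORCE is the grip in N (left out, the last holds). Time passes only in rows, so rows that do not move let the fingers close. It gives the time, the measured TCP pose, the force and the opening at its end, in the units of the state.
- get_state(): the state, without advancing time (a new reading comes with each control period).
- read_camera(name): name is "scene" or "side" or "wrist"; returns a dict with "frame" (480x640x3 uint8, red, green, blue), "intrinsics" (3x3 intrinsics, pixels), "k1" (the pictures are not rectified: a ray, as slopes to the right and down, at radius r is drawn at 1 + k1 r^2 times it, then the intrinsics apply), "R" (3x3) and "t" (3): a world point X has camera coordinates R X + t. Camera axes: x right, y down, z forward; pixel columns grow to the right and rows downward; lengths in m; the calibration is good to about 2 mm. A picture is of the moment at which its call begins. There is no depth.
- sign_off(): hands the job in, once; it reports no verdict.
The state is a dict: "time": time; "qpos": joint angles; "dq": joint speeds; "joint_efforts": joint torques, N m; "eef_pos": TCP position; "tcp_rot": TCP orientation; "contact_force": force on the tool from outside, world axes, zero at the start; "wrist_torque": the same for the moment, N m; "opening": opening from 0.0 (shut) to 1.0 (fully open).
Only numpy, scipy, OpenCV 4.12 (cv2) and the standard library are available. Lean on these libraries where they do the work, as an engineer would, in place of code of your own. Each camera call takes 0.05 s, during which the arm holds its last target.

### The job

Check a dried twig for moisture: take it from its wooden rest and push it down, roughly centred, into the two fork clips of the metal cradle until it sits on the bottom and both sprung jaws have snapped shut over it, then let go of it. Then take the hand probe from its stand and finish holding it upright with its tip on top of the twig's pale bared band, gently, the sprung tip pushed about half way in (about 3 N). Keep holding it there at the end, never ram the probe down hard on the twig, and leave the other things on the table where they are.

Things in the scene. Friction and masses are not known exactly. Their poses are not given: they have to be found in the camera images.
- twig: Straight dark twig, a rod 18 mm in diameter and 150 mm long, 40 g. Origin at its middle on its axis; x runs along it. At the start it lies in the notches of the rest, its axis 35 mm above the table, its x within 0.02 rad of the rest's x. It may roll about its axis.
- twig_mark (a point): Centre of the twig's bared band, ON the twig's axis, 18 mm from its middle towards its +x end. The band is a pale ring 14 mm wide around the twig, 18 mm in diameter; its top lies 9 mm above this point.
- cradle: Fixed aluminium cradle, base 150 x 56 x 8 mm, origin at the centre of its underside; x runs along the twig to be clipped, z up. Fork clips stand at x = -50 and +50 mm, 12 mm thick along x, slots 20 mm wide, floor at z = 34 mm. On the -y side a fixed prong rises to 58 mm, its sloped lead-in to 69 mm; the +y prong ends at 46 mm. Between the forks nothing stands above the base.
- clip_seat (a point): Where the middle of a seated twig lies: on the cradle, 43 mm above its underside, midway between the clips; axes as the cradle's. Either end of the twig may point to +x.
- jaw_a (a joint): Sprung jaw on the +y side of the clip at x = -50 mm: 0 rad = shut, grows to 0.8 as it swings outwards. Its sloped nose reaches over the slot to y = +4 mm, underside at z = 54 mm, top about 73 mm. A twig pushed straight down swings both jaws out (3 to 6 N in all, most with its axis near z = 64 mm); they snap back over it by the time it is down.
- jaw_b (a joint): Sprung jaw of the clip at x = +50 mm, as jaw_a.
- rest: Fixed plywood rest that carries the twig at the start, base 150 x 56 x 8 mm, origin at the centre of its underside; x runs along the twig. Notched blocks 16 mm thick at x = -55 and +55 mm, notch floor at 26 mm, cheeks up to 35 mm; nothing above the 8 mm base between them.
- probe: Hand moisture probe, 120 g, upright in its stand. Origin on its axis at the underside of its round flange; z up along the axis, away from the tip. Flange 32 mm in diameter, z = 0 to 5 mm; black round handle to grip, 24 mm in diameter, z = 5 to 75 mm; stem 14 mm in diameter down to z = -42 mm; then the thinner sprung tip, its flat end at z = -62 mm when out.
- probe_tip (a point): Centre of the flat end (10 mm in diameter) of the probe's sprung tip, on the probe's axis; moves with the tip.
- plunger (a joint): How far the sprung tip is pushed into the probe, m: 0 = out, 0.014 = fully in. Spring 300 N/m, 1.2 N to start moving: 1.2 N + 300 N/m x value.
- holder: Fixed grey stand of the probe, 70 x 70 mm, 70 mm high, origin at the centre of its underside. The probe's stem hangs through an 18 mm hole in the middle of its top, the flange resting on the top at 70 mm; lift the probe straight up at least 65 mm to clear it.
- block_near: Bystander: wooden spacer cube, 24 mm edge, origin at the centre of its underside. On the near side, left of the middle.
- block_far: Bystander: wooden spacer cube, 24 mm edge, origin at the centre of its underside. On the far side, right of the middle.
- weight_a: Bystander: flat steel pressing weight, 35 x 110 x 14 mm (long along its y), origin at the centre of its underside. Beyond the work, near the middle.
- weight_b: Bystander: flat steel pressing weight, 35 x 110 x 14 mm (long along its y), origin at the centre of its underside. Beyond the work, on the left.
- glue: Bystander: white glue bottle, 42 mm in diameter, 100 mm high, origin at the centre of its underside.
- brush: Bystander: brush, 170 mm long, lying along its x.
- jar: Bystander: white open cup, 70 mm in diameter, 75 mm high, origin at the centre of its underside.

How it is judged:
On the way:
1. the twig sits in both fork clips under the shut jaws, let go (x of twig in the frame of cradle between -0.015 and 0.015 m and y of twig in the frame of cradle between -0.004 and 0.004 m and z of twig in the frame of cradle between 0.039 and 0.0465 m and angle between the x axis of twig and the x axis of cradle, either way round below 0.08 rad and value of joint each of jaw_a, jaw_b below 0.08 rad and contact force between the fingers and twig below 0.05 N), for 0.2 s.
At the end, for the whole second after the job is handed in: Twig down in both clips (4 mm sideways, 15 mm lengthwise, 0.08 rad), jaws shut, let go. Fingers hold the probe still, upright within 0.13 rad, clear of stand and cradle, its tip within 7 mm of the band's centre seen from above, pushed in 2 to 12.5 mm, pressing the twig with 1 to 8 N (all of step 1 and horizontal distance between probe_tip and twig_mark below 0.007 m and angle between probe's own z axis and vertical below 0.13 rad and value of joint plunger between 0.002 and 0.0125 m and contact force between probe and twig between 1 and 8 N and contact force between the fingers and probe above 1 N and contact force between probe and holder below 0.05 N and contact force between probe and cradle below 0.05 N and linear speed of probe below 0.02 m/s); the arm keeps its last pose, push and grip.
It fails at once if the probe is rammed on the twig with more than 15 N (contact force between probe and twig above 15 N).
It fails at once if another thing on the table is moved by more than 30 mm (distance of any of block_near, block_far, weight_a, weight_b, glue, brush, jar from where it was at the start of the episode above 0.03 m).
It also fails if it takes over 61 s, if anything falls off the work surface, if the arm or the gripper's body presses on something with over 40 N, if the wrist force passes 120 N, or if a joint passes its speed limit or range.

## Working session

There is one attempt and no reset: what is moved stays moved. The work goes in short steps, Python scripts to look and compute and a shell command to move; the robot and the scene stay as the last step left them, time stands still between calls to the robot, and variables do not carry over. Pictures are saved under pics/ and viewed, and the job is handed in when it is done.

```bash
ls; mkdir -p pics; cat > h.py <<'E'
import numpy as np, cv2
from plant import get_state, read_camera, sign_off
from scipy.spatial.transform import Rotation as Rn
def snap(n,fn):
    c=read_camera(n); cv2.imwrite('pics/'+fn,c['frame'][:,:,::-1]); 
    np.savez('pics/'+fn[:-4]+'.npz',**{k:np.array(v) for k,v in c.items()}); return c
def load(fn): return dict(np.load('pics/'+fn+'.npz'))
def ray(c,u,v):
    K=np.array(c['intrinsics']); k1=float(c['k1'])
    d=np.array([(u-K[0,2])/K[0,0],(v-K[1,2])/K[1,1]]); s=d.copy()
    for _ in range(30): s=d/(1+k1*(s@s))
    R=np.array(c['R']);t=np.array(c['t'])
    return -R.T@t, R.T@np.array([s[0],s[1],1])
def onz(c,u,v,z):
    o,d=ray(c,u,v); return o+d*(z-o[2])/d[2]
def proj(c,X):
    K=np.array(c['intrinsics']); k1=float(c['k1'])
    p=np.array(c['R'])@np.array(X)+np.array(c['t']); s=p[:2]/p[2]; s=s*(1+k1*(s@s))
    return K[:2,:2]@s+K[:2,2]
def tri(c1,p1,c2,p2):
    o1,d1=ray(c1,*p1);o2,d2=ray(c2,*p2)
    a=np.linalg.lstsq(np.c_[d1,-d2],o2-o1,rcond=None)[0]
    A=o1+a[0]*d1;B=o2+a[1]*d2
    return (A+B)/2,np.linalg.norm(A-B)
E
python3 - <<'E'
from h import *
for n in ['scene','side','wrist']:
    c=snap(n,n+'0.png'); print(n,np.round(-np.array(c['R']).T@c['t'],3),c['k1'],np.round(np.array(c['R'])[2],2),c['intrinsics'][0])
print(get_state())
E
```

```text
pics
scene [ 1.634 -0.344  0.98 ] -0.15824724210985386 [-0.73  0.24 -0.64] [581.10228323   0.         323.14214851]
side [ 0.533 -1.005  0.886] -0.12530378951846818 [ 0.06  0.77 -0.64] [599.5742321    0.         311.02689527]
wrist [0.675 0.083 0.372] 0.018511862819682035 [-0.   -0.32 -0.95] [401.79525059   0.         320.5871822 ]
{'time': 0.15, 'qpos': array([-1.50024730e-01,  2.87006196e-01,  1.57787889e+00, -5.17642244e-06,
        1.27859276e+00, -1.49974231e-01]), 'dq': array([ 0.00123544, -0.00345316, -0.00569385, -0.0005109 , -0.00148959,
        0.00080157]), 'joint_efforts': array([ 7.91554030e-04, -4.06602967e+01, -2.93140125e+01, -8.94972595e-05,
        3.96185191e-03, -2.97825103e-06]), 'eef_pos': array([6.74797887e-01, 4.30710954e-05, 4.03614593e-01]), 'tcp_rot': array([ 9.99999555e-01, -2.45017752e-05, -9.32386143e-04, -1.38409952e-04]), 'contact_force': array([-0.35089327,  0.59207142,  0.21308108]), 'wrist_torque': array([0.02127926, 0.00719904, 0.03738249]), 'opening': 1.002888957477147}
```

View pics/scene0.png

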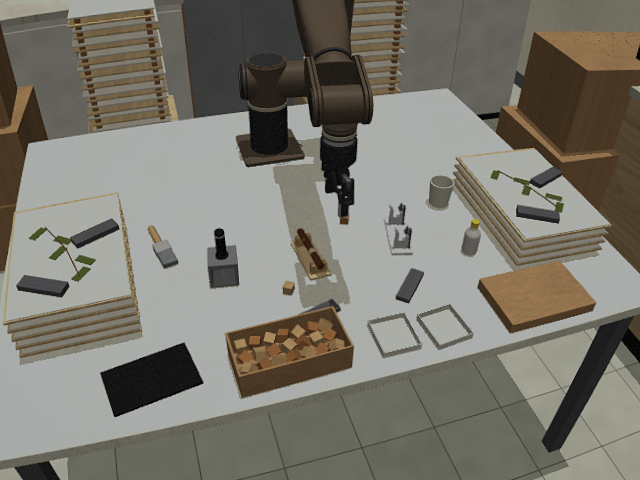

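View pics/side0.png

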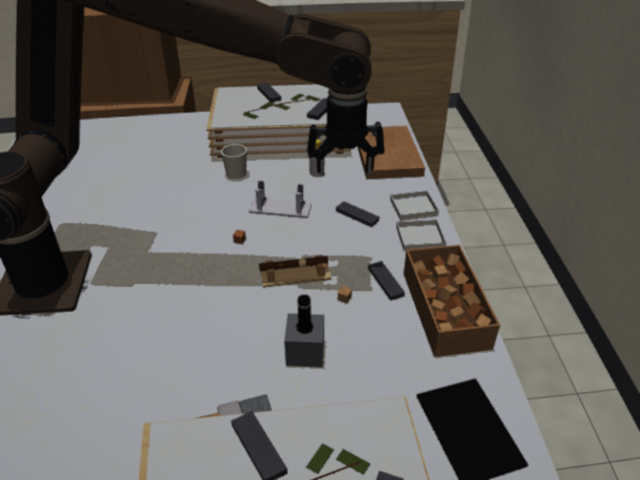

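View pics/wrist0.png

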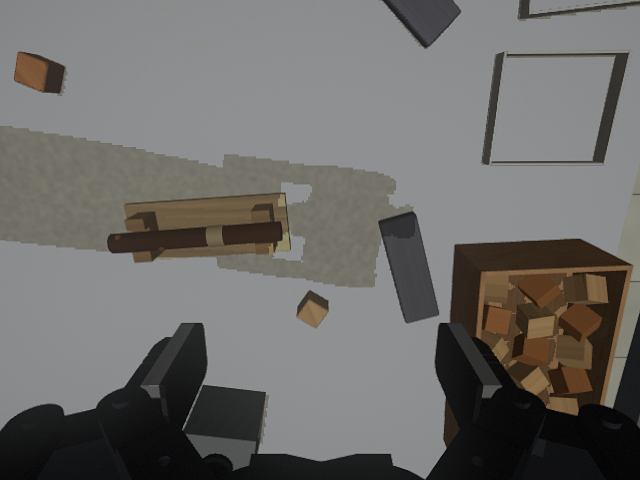

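The wrist view shows the twig from about (107,242) to (284,232), with its band at (215,236). The cradle is at (300,207) in the side view and (400,235) in the scene view. The probe handle is at (304,310) in the side view and (220,240) in the scene view. I'll measure these more closely.

```bash
python3 - <<'E'
from h import *
w=load('wrist0');
for p in [(107,242),(284,232),(215,236)]: print(np.round(onz(w,*p,.035),4))
def crop(fn,x,y,w_,h_,s):
    im=cv2.imread(f'pics/{fn}.png')[y:y+h_,x:x+w_]; return cv2.resize(im,None,fx=s,fy=s,interpolation=cv2.INTER_CUBIC)
a=crop('scene0',370,190,70,75,5);b=crop('side0',240,170,80,50,5)
cv2.imwrite('pics/c1.png',a);cv2.imwrite('pics/c2.png',b)
s=load('scene0');d=load('side0')
# rough positions
print('probe top',tri(s,(220,231),d,(304,297)))
print('cradle',tri(s,(400,237),d,(281,207)))
for n,p,q in [('near',None,(239,237)),('far',None,(345,295)),('glue',None,None)]:
    if q: print(n,onz(d,*q,.012))
print('glue',onz(s,471,250,0.02),'jar',onz(s,440,195,.03),'wA',onz(d,357,213,.01),onz(d,385,280,.01))
E
```

```text
[ 0.4866 -0.029   0.035 ]
[ 0.6426 -0.0199  0.035 ]
[ 0.5819 -0.0236  0.035 ]
probe top (array([ 0.57422158, -0.24520493,  0.14395268]), np.float64(0.0031035104596521656))
cradle (array([5.47815370e-01, 2.31453199e-01, 2.93410701e-04]), np.float64(0.004484229077226556))
near [0.44316872 0.10747192 0.012     ]
far [ 0.6666965  -0.10973678  0.012     ]
glue [0.67215923 0.37610478 0.02      ] jar [0.4378662  0.39962563 0.03      ] wA [0.73269245 0.17782864 0.01      ] [ 0.75861818 -0.06983293  0.01      ]
```

View pics/c1.png

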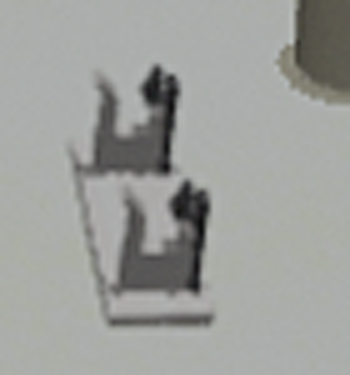

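View pics/c2.png

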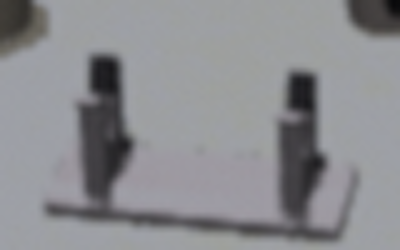

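The twig's middle is at about (0.564,-0.0243) with a yaw of about 3.3°, and the band is on the +x side. Next I'll look straight down at the empty cradle.

```bash
python3 -m jog '[{"x":-15,"y":-38},{"x":-15,"y":-38},{"x":-15,"y":-38},{"x":-15,"y":-38},{"x":-15,"y":-38},{"x":-15,"y":-38},{"x":-15,"y":-38},{"x":0}]' 60; python3 - <<'E'
from h import *
snap('wrist','wrist1.png'); print(get_state()['eef_pos'])
E
```

```text
[6.74865755e-01 4.19581602e-05 4.03867875e-01]$[0]: bad value
```

View pics/wrist1.png

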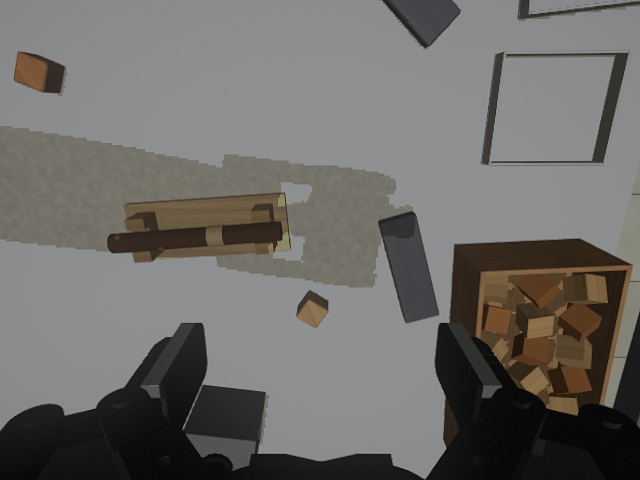

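The arm hasn't moved and the view is unchanged. The call was refused, so I'll try again with an explicit grip value.

```bash
python3 -m jog '[{"grip":0,"x":-15,"y":-38},{"grip":0,"x":-15,"y":-38},{"grip":0,"x":-15,"y":-38},{"grip":0,"x":-15,"y":-38},{"grip":0,"x":-15,"y":-38},{"grip":0,"x":-15,"y":-38},{"grip":0,"x":-15,"y":-38},{"grip":0,"x":0}]' 60; python3 - <<'E'
from h import *
snap('wrist','wrist2.png'); print(get_state()['eef_pos'])
E
```

```text
[6.74886078e-01 2.38105053e-05 4.04049821e-01]$[0]: bad value
```

View pics/wrist2.png

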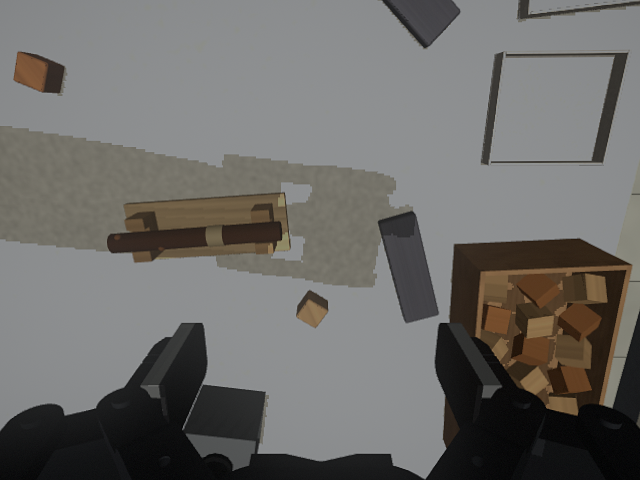

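The view hasn't changed, so it was refused again. I'll test a single row with every key given.

```bash
python3 -m jog '[{"grip":0,"x":-15,"y":-38,"z":0,"rx":0,"ry":0,"rz":0}]' 60; python3 -m jog --help
```

```text
time: 0.33
eef_pos: [0.6614, 0.0335, 0.4042]
tcp_rot: [1.0, -0.003, 0.001, 0.001]
contact_force: [0.8, 0.1, -0.3]
opening: 0.996invalid input: not JSON, or not a number
```

Every key is required.

```bash
python3 -m jog '[{"grip":0,"x":-15,"y":-38,"z":0,"rx":0,"ry":0,"rz":0},{"grip":0,"x":-15,"y":-38,"z":0,"rx":0,"ry":0,"rz":0},{"grip":0,"x":-15,"y":-38,"z":0,"rx":0,"ry":0,"rz":0},{"grip":0,"x":-15,"y":-38,"z":0,"rx":0,"ry":0,"rz":0},{"grip":0,"x":-15,"y":-38,"z":0,"rx":0,"ry":0,"rz":0},{"grip":0,"x":-15,"y":-38,"z":0,"rx":0,"ry":0,"rz":0},{"grip":0,"x":0,"y":0,"z":0,"rx":0,"ry":0,"rz":0},{"grip":0,"x":0,"y":0,"z":0,"rx":0,"ry":0,"rz":0}]' 60; python3 - <<'E'
from h import *
snap('wrist','wrist3.png'); print(get_state()['eef_pos'])
E
```

```text
time: 1.0
eef_pos: [0.5689, 0.2681, 0.4047]
tcp_rot: [1.0, 0.002, -0.0, 0.0]
contact_force: [0.6, 0.3, -0.3]
opening: 0.999
[0.56962681 0.26669423 0.40465474]
```

View pics/wrist3.png

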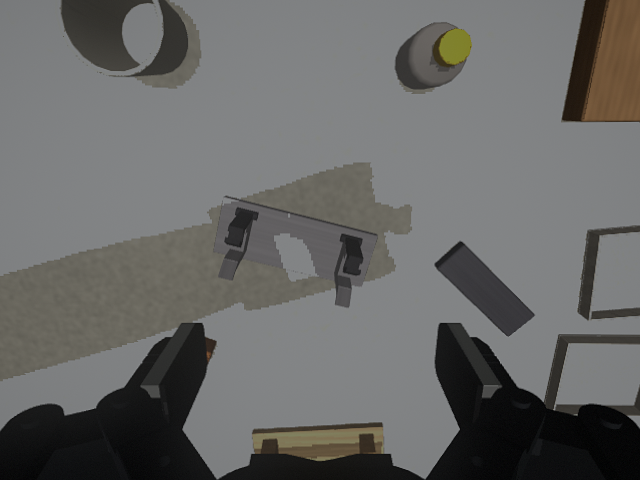

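The wrist view shows the cradle base with corners near (225,197), (377,236), (366,286) and (214,246). I'll zoom in to refine them.

```bash
python3 - <<'E'
from h import *
im=cv2.imread('pics/wrist3.png')[180:320,200:400]
cv2.imwrite('pics/c3.png',cv2.resize(im,None,fx=4,fy=4,interpolation=cv2.INTER_CUBIC))
im=cv2.imread('pics/wrist0.png')[180:280,95:305]
cv2.imwrite('pics/c4.png',cv2.resize(im,None,fx=3.8,fy=3.8,interpolation=cv2.INTER_CUBIC))
E
```

```text
(no output)
```

View pics/c3.png

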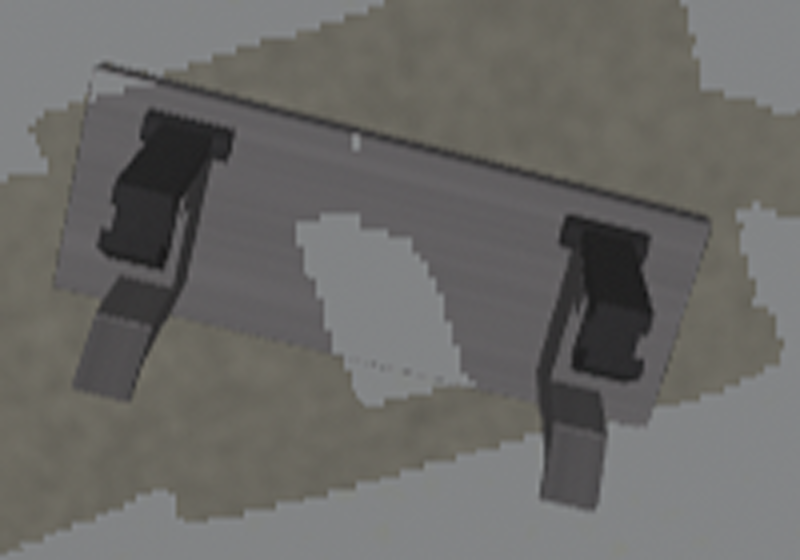

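View pics/c4.png

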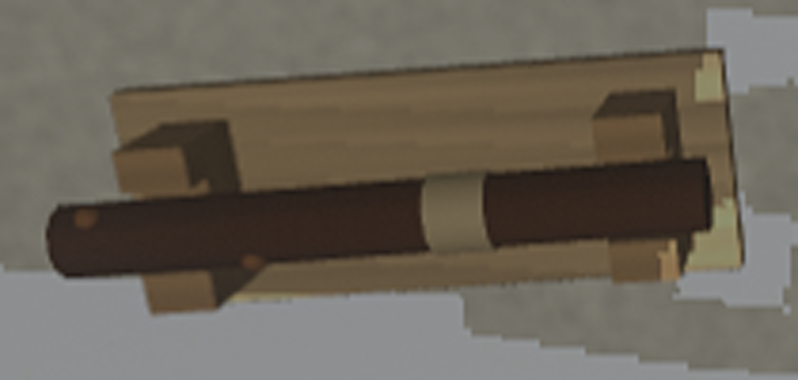

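```bash
python3 - <<'E'
from h import *
w=load('wrist3'); P=[onz(w,u,v,.008)[:2] for u,v in [(224.6,197.5),(377,235.3),(362,286.2),(213.2,252)]]
P=np.array(P);print(np.round(P,4), 'c',P.mean(0))
print('len',np.linalg.norm(P[1]-P[0]),np.linalg.norm(P[2]-P[3]),np.linalg.norm(P[3]-P[0]),np.linalg.norm(P[2]-P[1]))
for a,b in((0,1),(3,2),(3,0),(2,1)): d=P[b]-P[a];print(np.degrees(np.arctan2(d[1],d[0])))
w=load('wrist0')
for p in [(108.2,243.2),(281.3,231.3),(214.7,235.8)]: print(np.round(onz(w,*p,.035),4))
s=load('scene0');d=load('side0')
for z in (.035,): print('band scene/side', proj(s,[.5819,-.0235,z]),proj(d,[.5819,-.0235,z]))
c=P.mean(0); print('cradle c in scene/side',[(proj(q,[x,y,.008])) for q in(s,d) for x,y in P])
E
```

```text
[[0.4811 0.2722]
 [0.6234 0.236 ]
 [0.6111 0.1829]
 [0.4661 0.2187]] c [0.54542968 0.22746248]
len 0.1468910551765731 0.14929248012085644 0.0555328594819609 0.05455522961300967
-14.250403287269087
-13.877078445403136
74.39109515920845
76.88568564136403
[ 0.4875 -0.0302  0.035 ]
[ 0.6403 -0.0193  0.035 ]
[ 0.5816 -0.0234  0.035 ]
band scene/side [313.07721402 251.29446861] [301.46147736 262.31177304]
cradle c in scene/side [array([404.67785767, 217.00025316]), array([413.70344526, 251.39715576]), array([392.97490609, 252.06694048]), array([384.88707203, 216.97713191]), array([254.67784345, 197.65068136]), array([310.9994453 , 202.56916801]), array([307.74176484, 215.24092144]), array([248.86752831, 210.14534437])]
```

The cradle's centre is at about (0.5455,0.2275) with yaw −14.1° and its jaws on the world +y side. The twig's middle is at (0.5639,−0.0248) with yaw 4.1°. I'll move over the twig, turn and go partway down.

```bash
python3 -m jog '[{"grip":0,"x":-1,"y":36,"z":0,"rx":0,"ry":0,"rz":0},{"grip":0,"x":-1,"y":36,"z":0,"rx":0,"ry":0,"rz":0},{"grip":0,"x":-1,"y":36,"z":0,"rx":0,"ry":0,"rz":0},{"grip":0,"x":-1,"y":36,"z":0,"rx":0,"ry":0,"rz":0},{"grip":0,"x":-1,"y":36,"z":0,"rx":0,"ry":0,"rz":0},{"grip":0,"x":-1,"y":36,"z":0,"rx":0,"ry":0,"rz":0},{"grip":0,"x":0,"y":36,"z":0,"rx":0,"ry":0,"rz":0},{"grip":0,"x":0,"y":38,"z":0,"rx":0,"ry":0,"rz":0}]'
python3 -m jog '[{"grip":0,"x":0,"y":0,"z":12,"rx":0,"ry":0,"rz":7},{"grip":0,"x":0,"y":0,"z":12,"rx":0,"ry":0,"rz":7},{"grip":0,"x":0,"y":0,"z":12,"rx":0,"ry":0,"rz":7},{"grip":0,"x":0,"y":0,"z":12,"rx":0,"ry":0,"rz":7},{"grip":0,"x":0,"y":0,"z":12,"rx":0,"ry":0,"rz":7},{"grip":0,"x":0,"y":0,"z":12,"rx":0,"ry":0,"rz":7},{"grip":0,"x":0,"y":0,"z":12,"rx":0,"ry":0,"rz":7},{"grip":0,"x":0,"y":0,"z":12,"rx":0,"ry":0,"rz":7}]'
python3 -m jog '[{"grip":0,"x":0,"y":0,"z":12,"rx":0,"ry":0,"rz":7},{"grip":0,"x":0,"y":0,"z":12,"rx":0,"ry":0,"rz":7},{"grip":0,"x":0,"y":0,"z":12,"rx":0,"ry":0,"rz":7},{"grip":0,"x":0,"y":0,"z":12,"rx":0,"ry":0,"rz":7},{"grip":0,"x":0,"y":0,"z":0,"rx":0,"ry":0,"rz":2},{"grip":0,"x":0,"y":0,"z":0,"rx":0,"ry":0,"rz":0},{"grip":0,"x":0,"y":0,"z":0,"rx":0,"ry":0,"rz":0}]'
cat >> h.py <<'E'
def where():
    s=get_state(); R=Rn.from_quat(s['tcp_rot']).as_matrix(); x=R[:,0]
    print('t',s['time'],'pos',np.round(s['eef_pos'],4),'jawyaw',round(np.degrees(np.arctan2(x[1],x[0])),2),'z',np.round(R[:,2],4),'F',np.round(s['contact_force'],2),'op',round(s['opening'],3)); return s,R
def go(target): # tool-axes shift to reach world target
    s,R=where(); print('shift mm',np.round(R.T@(np.array(target)-s['eef_pos'])*1000,1))
E
python3 - <<'E'
from h import *
snap('wrist','wrist4.png'); go([.5639,-.0248,.19])
E
```

```text
time: 1.72
eef_pos: [0.5636, -0.0275, 0.4048]
tcp_rot: [1.0, -0.001, 0.0, 0.0]
contact_force: [-0.1, -0.1, 0.3]
opening: 0.999
time: 2.38
eef_pos: [0.564, -0.026, 0.3082]
tcp_rot: [0.881, -0.473, 0.0, 0.0]
contact_force: [0.6, 0.1, -0.2]
opening: 1.002
time: 2.97
eef_pos: [0.5641, -0.0255, 0.2607]
tcp_rot: [0.731, -0.682, 0.0, 0.0]
contact_force: [0.6, 0.4, 0.9]
opening: 1.003
t 3.0167 pos [ 0.5642 -0.0252  0.2611] jawyaw -86.04 z [ 8.e-04 -4.e-04 -1.e+00] F [-0.32  0.6   0.16] op 0.998
shift mm [-0.5  0.4 71.1]
```

View pics/wrist4.png

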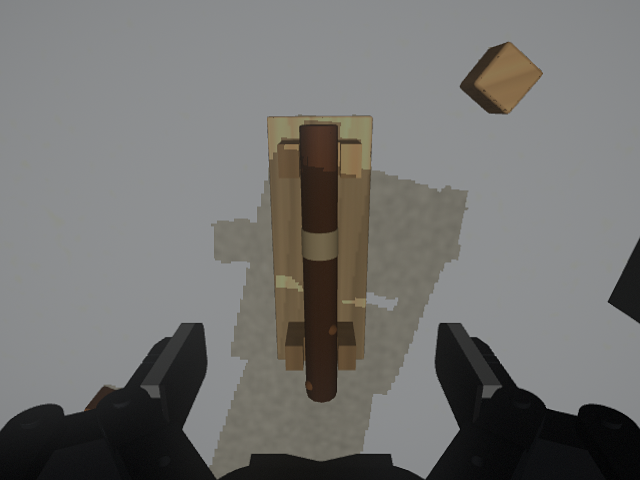

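The twig lies vertically at column 320, centred between the fingers, with the band at (320,246). I'll check its axis from this view.

```bash
python3 - <<'E'
from h import *
w=load('wrist4')
a,b,m=[onz(w,*p,.035) for p in [(319,127),(321,398),(320.5,246)]]
print(a,b,m,(a+b)/2,np.degrees(np.arctan2(*(a-b)[[1,0]])))
E
python3 -m jog '[{"grip":0,"x":0,"y":0,"z":14,"rx":0,"ry":0,"rz":0},{"grip":0,"x":0,"y":0,"z":14,"rx":0,"ry":0,"rz":0},{"grip":0,"x":0,"y":0,"z":14,"rx":0,"ry":0,"rz":0},{"grip":0,"x":0,"y":0,"z":14,"rx":0,"ry":0,"rz":0},{"grip":0,"x":0,"y":0,"z":14,"rx":0,"ry":0,"rz":0},{"grip":0,"x":0,"y":0,"z":0,"rx":0,"ry":0,"rz":0}]'
```

```text
[ 0.6388288  -0.01937443  0.035     ] [ 0.48679316 -0.03063761  0.035     ] [ 0.5805987  -0.02400637  0.035     ] [ 0.56281098 -0.02500602  0.035     ] 4.236875328121659
time: 3.52
eef_pos: [0.563, -0.0243, 0.1885]
tcp_rot: [0.731, -0.682, -0.002, 0.001]
contact_force: [-0.8, -0.9, -0.5]
opening: 0.999
```

```bash
python3 -m jog '[{"grip":1,"x":0,"y":0,"z":0,"rx":0,"ry":0,"rz":0},{"grip":1,"x":0,"y":0,"z":0,"rx":0,"ry":0,"rz":0},{"grip":1,"x":0,"y":0,"z":0,"rx":0,"ry":0,"rz":0},{"grip":1,"x":0,"y":0,"z":0,"rx":0,"ry":0,"rz":0},{"grip":1,"x":0,"y":0,"z":0,"rx":0,"ry":0,"rz":0},{"grip":1,"x":0,"y":0,"z":0,"rx":0,"ry":0,"rz":0},{"grip":1,"x":0,"y":0,"z":0,"rx":0,"ry":0,"rz":0},{"grip":1,"x":0,"y":0,"z":0,"rx":0,"ry":0,"rz":0}]' 70
python3 -c "
from h import *;where();snap('wrist','wrist5.png')"
```

```text
time: 4.18
eef_pos: [0.5644, -0.0241, 0.1916]
tcp_rot: [0.731, -0.682, 0.001, -0.0]
contact_force: [-0.4, -0.4, 4.3]
opening: 0.185
t 4.1833 pos [ 0.5644 -0.0241  0.1916] jawyaw -85.99 z [ 1.4e-03 -4.0e-04 -1.0e+00] F [-0.38 -0.35  4.31] op 0.185
```

View pics/wrist5.png

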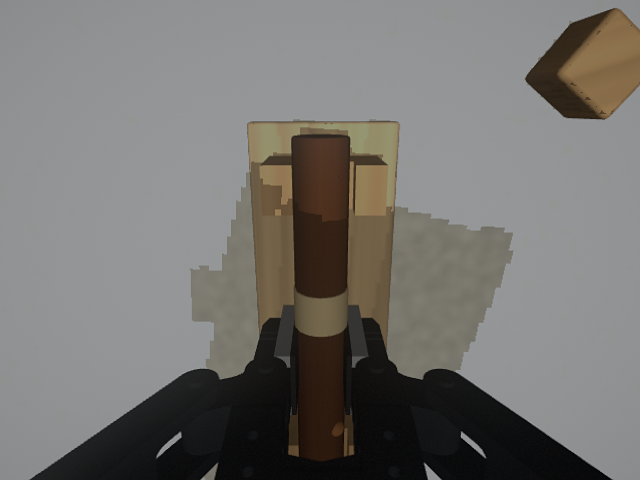

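The twig is held between the fingers and the band is just visible ahead of the pads at (320,312). Next I'll lift it and carry it to the cradle.

```bash
python3 -m jog '[{"grip":1,"x":0,"y":0,"z":-10,"rx":0,"ry":0,"rz":0},{"grip":1,"x":0,"y":0,"z":-25,"rx":0,"ry":0,"rz":0},{"grip":1,"x":0,"y":0,"z":-25,"rx":0,"ry":0,"rz":0},{"grip":1,"x":0,"y":0,"z":-25,"rx":0,"ry":0,"rz":0},{"grip":1,"x":0,"y":0,"z":-15,"rx":0,"ry":0,"rz":0},{"grip":1,"x":-15,"y":0,"z":-5,"rx":0,"ry":0,"rz":0},{"grip":1,"x":-30,"y":0,"z":0,"rx":0,"ry":0,"rz":0},{"grip":1,"x":-30,"y":0,"z":0,"rx":0,"ry":0,"rz":0}]'
python3 -m jog '[{"grip":1,"x":-30,"y":0,"z":0,"rx":0,"ry":0,"rz":0},{"grip":1,"x":-30,"y":0,"z":0,"rx":0,"ry":0,"rz":0},{"grip":1,"x":-30,"y":0,"z":0,"rx":0,"ry":0,"rz":0},{"grip":1,"x":-30,"y":0,"z":0,"rx":0,"ry":0,"rz":0},{"grip":1,"x":-30,"y":0,"z":0,"rx":0,"ry":0,"rz":0},{"grip":1,"x":-28,"y":1,"z":0,"rx":0,"ry":0,"rz":4},{"grip":1,"x":0,"y":0,"z":0,"rx":0,"ry":0,"rz":7},{"grip":1,"x":0,"y":0,"z":0,"rx":0,"ry":0,"rz":7}]'
python3 -m jog '[{"grip":1,"x":0,"y":0,"z":0,"rx":0,"ry":0,"rz":0},{"grip":1,"x":0,"y":0,"z":0,"rx":0,"ry":0,"rz":0}]'
python3 - <<'E'
from h import *
snap('wrist','wrist6.png');snap('side','side6.png');snap('scene','scene6.png')
go([.5455,.2275,.043+.1565])
E
```

```text
time: 4.9
eef_pos: [0.5587, 0.051, 0.2968]
tcp_rot: [0.731, -0.683, 0.0, -0.001]
contact_force: [-0.2, 0.6, -1.1]
opening: 0.187
time: 5.57
eef_pos: [0.5445, 0.2302, 0.2955]
tcp_rot: [-0.615, 0.789, 0.0, -0.0]
contact_force: [-0.1, 0.5, -0.2]
opening: 0.185
time: 5.73
eef_pos: [0.545, 0.2284, 0.2955]
tcp_rot: [-0.617, 0.787, 0.0, -0.0]
contact_force: [-0.6, 0.0, -1.3]
opening: 0.184
t 5.8833 pos [0.5453 0.228  0.2957] jawyaw -103.93 z [-4.e-04 -0.e+00 -1.e+00] F [-0.03 -0.78  0.52] op 0.185
shift mm [ 0.4 -0.3 96.2]
```

View pics/wrist6.png

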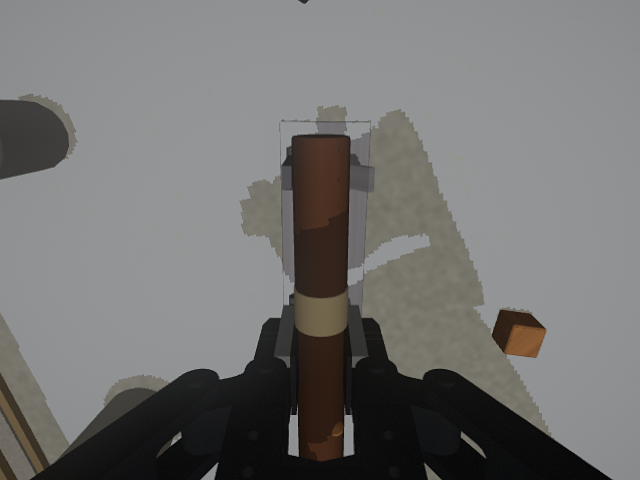

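View pics/side6.png

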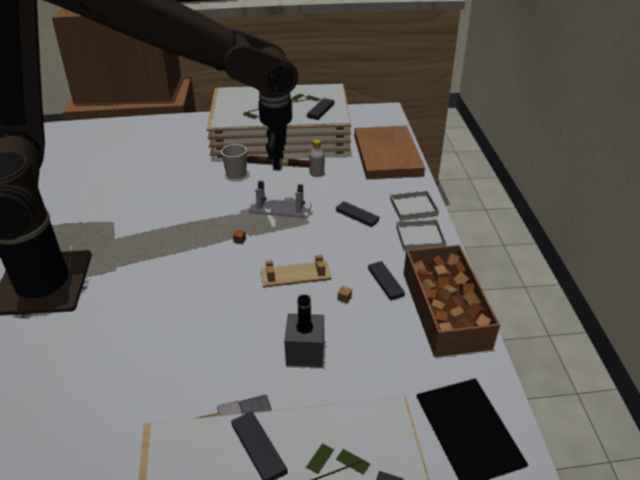

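The wrist view shows the twig centred at column 321, with the far edge of the cradle base from (281,121) to (371,122). I'll check the lateral offset.

```bash
python3 - <<'E'
from h import *
w=load('wrist6'); s,R=where()
T=lambda p:np.round((R.T@(p-s['eef_pos']))*1000,1)
for p in [(281,121.5),(371,122)]: print('base',T(onz(w,*p,.008)))
z=s['eef_pos'][2]-.1565
for p in [(320.5,135),(321,312),(321,440)]: print('twig',T(onz(w,*p,z)))
print('exp centre',T(np.array([.5455,.2275,.008])))
E
python3 - <<'E'
import cv2
im=cv2.imread('pics/wrist6.png')[100:340,230:430]
cv2.imwrite('pics/c6.png',cv2.resize(im,None,fx=2.5,fy=2.5,interpolation=cv2.INTER_CUBIC))
E
```

```text
t 5.8833 pos [0.5453 0.228  0.2957] jawyaw -103.93 z [-4.e-04 -0.e+00 -1.e+00] F [-0.03 -0.78  0.52] op 0.185
base [-25.1 -74.8 287.6]
base [ 29.7 -74.5 287.6]
twig [ -1.  -75.1 156.5]
twig [ -0.8 -15.6 156.5]
twig [ -0.7  40.4 156.5]
exp centre [  0.4  -0.4 287.7]
```

View pics/c6.png

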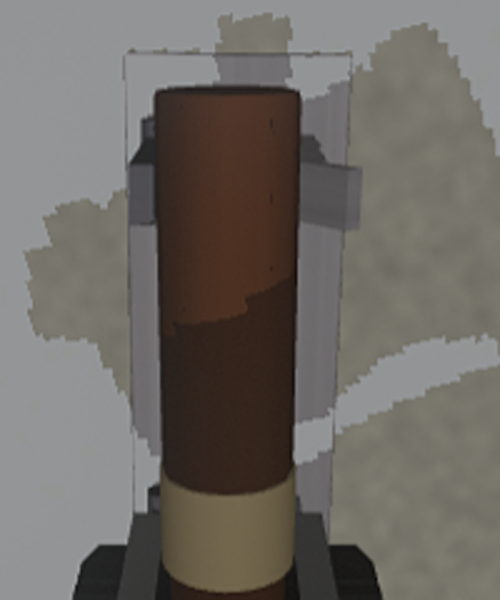

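```bash
python3 -m jog '[{"grip":1,"x":0,"y":0,"z":15,"rx":0,"ry":0,"rz":0},{"grip":1,"x":0,"y":0,"z":15,"rx":0,"ry":0,"rz":0},{"grip":1,"x":0,"y":0,"z":15,"rx":0,"ry":0,"rz":0},{"grip":1,"x":0,"y":0,"z":3,"rx":0,"ry":0,"rz":0},{"grip":1,"x":0,"y":0,"z":0,"rx":0,"ry":0,"rz":0},{"grip":1,"x":0,"y":0,"z":0,"rx":0,"ry":0,"rz":0}]'
python3 - <<'E'
from h import *
snap('wrist','wrist7.png');where();snap('scene','scene7.png');where();
a=cv2.imread('pics/wrist7.png')[100:340,200:450]
b=cv2.imread('pics/scene7.png')[170:270,360:460]
cv2.imwrite('pics/c7.png',np.hstack([cv2.resize(a,(400,384),interpolation=cv2.INTER_CUBIC),cv2.resize(b,(384,384),interpolation=cv2.INTER_CUBIC)]))
E
```

```text
time: 6.38
eef_pos: [0.5456, 0.2282, 0.2481]
tcp_rot: [-0.616, 0.788, -0.0, 0.0]
contact_force: [0.4, 0.6, 0.0]
opening: 0.184
t 6.4333 pos [0.5458 0.2283 0.2488] jawyaw -103.99 z [ 1.6e-03  4.0e-04 -1.0e+00] F [0.84 0.48 0.27] op 0.182
t 6.4833 pos [0.5459 0.2284 0.2491] jawyaw -103.99 z [ 2.2e-03  5.0e-04 -1.0e+00] F [ 0.03  0.01 -0.12] op 0.187
```

View pics/c7.png

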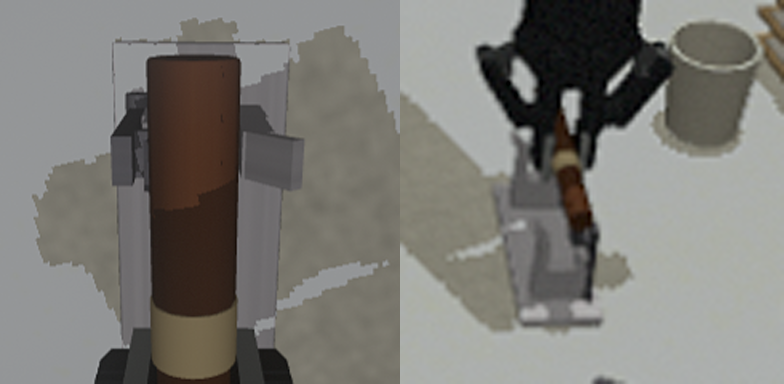

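```bash
python3 - <<'E'
from h import *
w=load('wrist7'); e=np.array([.5456,.2282,.2485]); s,R=where()
T=lambda p:np.round((R.T@(p-e))*1000,1)
L,Rr=T(onz(w,270.6,126.5,.008)),T(onz(w,380,127,.008)); print(L,Rr,(L+Rr)/2)
for p in [(320.3,135),(321,312)]: print('twig',T(onz(w,*p,e[2]-.1565)))
a=cv2.imread('pics/wrist7.png')[150:230,260:400]
cv2.imwrite('pics/c8.png',cv2.resize(a,None,fx=5.6,fy=5.6,interpolation=cv2.INTER_CUBIC))
E
```

```text
t 6.4833 pos [0.5459 0.2284 0.2491] jawyaw -103.99 z [ 2.2e-03  5.0e-04 -1.0e+00] F [ 0.03  0.01 -0.12] op 0.187
[-25.2 -74.1 240.7] [ 29.3 -73.8 240.6] [  2.05 -73.95 240.65]
twig [ -0.4 -75.4 156.7]
twig [ -0.2 -15.9 156.5]
```

View pics/c8.png

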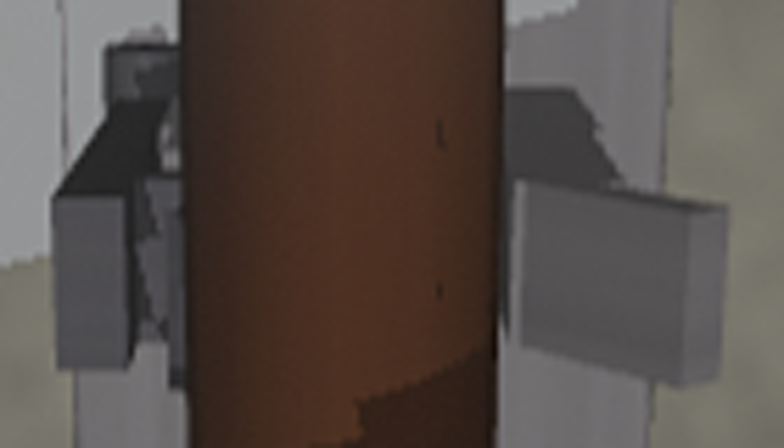

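```bash
python3 - <<'E'
from h import *
w=load('wrist7'); e=np.array([.5456,.2282,.2485]); s,R=where()
T=lambda p:np.round((R.T@(p-e))*1000,1)
print(T(onz(w,352.9,210.7,.058)),T(onz(w,352.4,183,.058)),'lead outer',T(onz(w,382,218,.069)))
w=load('scene6')
# scene check of base corners in scene0
for z in (.0,): pass
s0=load('scene0'); d0=load('side0')
# scene crop c1 x5 offset (370,190): base top-front edge corners
print('scene BR,BL',onz(s0,370+212/5,190+315/5,.008),onz(s0,370+110/5,190+314/5,.008))
# side crop c2 x5 offset(240,170)
print('side',onz(d0,240+48/5,170+205/5,.008),onz(d0,240+338/5,170+232/5,.008))
E
```

```text
t 6.4833 pos [0.5459 0.2284 0.2491] jawyaw -103.99 z [ 2.2e-03  5.0e-04 -1.0e+00] F [ 0.03  0.01 -0.12] op 0.187
[ 12.8 -43.5 190.6] [ 12.3 -54.8 190.6] lead outer [ 23.  -43.4 179.6]
scene BR,BL [0.62836575 0.23014646 0.008     ] [0.61306323 0.17935584 0.008     ]
side [0.46795996 0.21487869 0.008     ] [0.61035134 0.17815537 0.008     ]
```

All three views agree that the cradle sits about 2.5 mm further towards tool +x than I'd assumed. I'll correct for that, then press down.

```bash
python3 -m jog '[{"grip":1,"x":2.5,"y":0,"z":0,"rx":0,"ry":0,"rz":0},{"grip":1,"x":0,"y":0,"z":5,"rx":0,"ry":0,"rz":0},{"grip":1,"x":0,"y":0,"z":5,"rx":0,"ry":0,"rz":0},{"grip":1,"x":0,"y":0,"z":5,"rx":0,"ry":0,"rz":0},{"grip":1,"x":0,"y":0,"z":0,"rx":0,"ry":0,"rz":0},{"grip":1,"x":0,"y":0,"z":0,"rx":0,"ry":0,"rz":0}]' 
python3 - <<'E'
from h import *
snap('wrist','wrist8.png');where()
a=cv2.imread('pics/wrist8.png')[100:340,200:450]
cv2.imwrite('pics/c9.png',cv2.resize(a,None,fx=2.4,fy=2.4,interpolation=cv2.INTER_CUBIC))
E
```

```text
time: 6.98
eef_pos: [0.5444, 0.2259, 0.2319]
tcp_rot: [-0.616, 0.788, 0.0, -0.001]
contact_force: [1.0, 0.0, -0.1]
opening: 0.183
t 7.0333 pos [0.5446 0.2259 0.2323] jawyaw -104.0 z [-7.e-04 -1.e-04 -1.e+00] F [-0.25 -0.38 -0.68] op 0.189
```

View pics/c9.png

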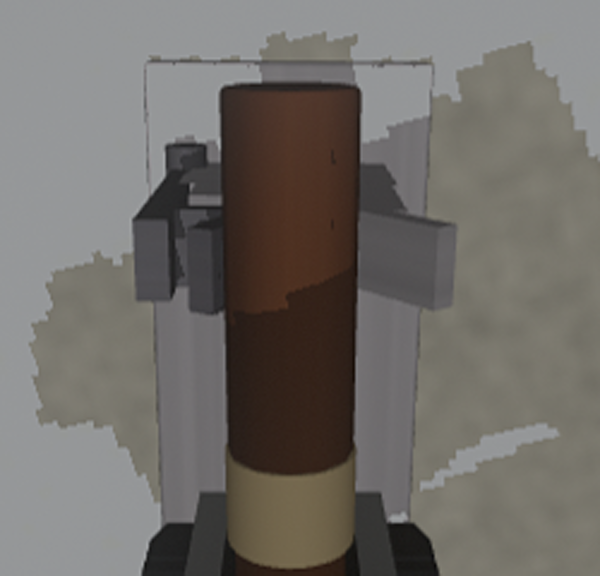

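The twig, centred at crop column 290, now sits centrally over the base, which spans 148 to 433. I'll press down.

```bash
python3 -m jog '[{"grip":1,"x":0,"y":0,"z":4,"rx":0,"ry":0,"rz":0},{"grip":1,"x":0,"y":0,"z":3,"rx":0,"ry":0,"rz":0},{"grip":1,"x":0,"y":0,"z":3,"rx":0,"ry":0,"rz":0},{"grip":1,"x":0,"y":0,"z":3,"rx":0,"ry":0,"rz":0},{"grip":1,"x":0,"y":0,"z":3,"rx":0,"ry":0,"rz":0},{"grip":1,"x":0,"y":0,"z":0,"rx":0,"ry":0,"rz":0}]' 
python3 -m jog '[{"grip":1,"x":0,"y":0,"z":3,"rx":0,"ry":0,"rz":0},{"grip":1,"x":0,"y":0,"z":3,"rx":0,"ry":0,"rz":0},{"grip":1,"x":0,"y":0,"z":3,"rx":0,"ry":0,"rz":0},{"grip":1,"x":0,"y":0,"z":0,"rx":0,"ry":0,"rz":0},{"grip":1,"x":0,"y":0,"z":0,"rx":0,"ry":0,"rz":0}]' 
python3 - <<'E'
from h import *
where()
E
```

```text
time: 7.53
eef_pos: [0.5449, 0.2256, 0.2163]
tcp_rot: [-0.616, 0.788, -0.0, 0.0]
contact_force: [1.5, -2.9, 0.7]
opening: 0.183
time: 7.95
eef_pos: [0.5442, 0.226, 0.2065]
tcp_rot: [-0.616, 0.788, 0.0, -0.0]
contact_force: [0.7, -1.2, -4.8]
opening: 0.184
t 7.95 pos [0.5442 0.226  0.2065] jawyaw -104.01 z [-1.3e-03  2.0e-04 -1.0e+00] F [ 0.7  -1.24 -4.84] op 0.184
```

The jaws are already pulling the twig down. I'll finish seating it.

```bash
python3 -m jog '[{"grip":1,"x":0,"y":0,"z":3,"rx":0,"ry":0,"rz":0},{"grip":1,"x":0,"y":0,"z":3,"rx":0,"ry":0,"rz":0},{"grip":1,"x":0,"y":0,"z":1.5,"rx":0,"ry":0,"rz":0},{"grip":1,"x":0,"y":0,"z":0,"rx":0,"ry":0,"rz":0},{"grip":1,"x":0,"y":0,"z":0,"rx":0,"ry":0,"rz":0}]' 
python3 - <<'E'
from h import *
where();snap('wrist','wrist9.png');snap('scene','scene9.png');where()
a=cv2.imread('pics/wrist9.png')[100:340,200:450]
b=cv2.imread('pics/scene9.png')[170:270,360:460]
cv2.imwrite('pics/c10.png',np.hstack([cv2.resize(a,(400,384),interpolation=cv2.INTER_CUBIC),cv2.resize(b,(384,384),interpolation=cv2.INTER_CUBIC)]))
E
```

```text
time: 8.37
eef_pos: [0.5448, 0.2261, 0.2003]
tcp_rot: [-0.616, 0.788, 0.0, 0.0]
contact_force: [0.2, 0.1, -0.3]
opening: 0.188
t 8.3667 pos [0.5448 0.2261 0.2003] jawyaw -103.99 z [ 2.e-04  3.e-04 -1.e+00] F [ 0.19  0.12 -0.26] op 0.188
t 8.4667 pos [0.5448 0.226  0.2005] jawyaw -103.99 z [ 5.e-04  2.e-04 -1.e+00] F [ 0.37 -0.14 -0.98] op 0.181
```

View pics/c10.png

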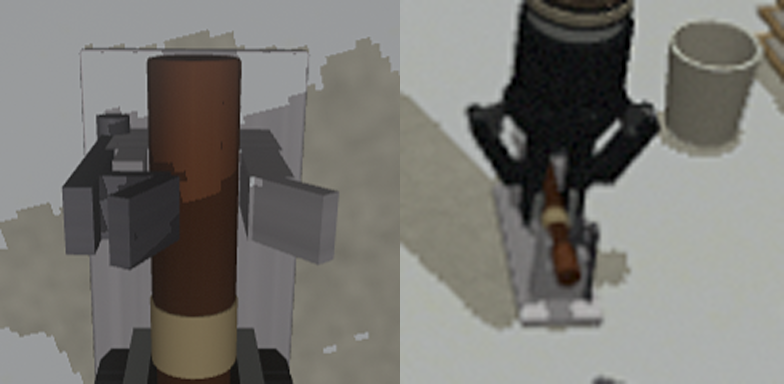

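The front jaw is now closed over the twig. I'll press a little further to feel for the bottom.

```bash
python3 -m jog '[{"grip":1,"x":0,"y":0,"z":1,"rx":0,"ry":0,"rz":0},{"grip":1,"x":0,"y":0,"z":1,"rx":0,"ry":0,"rz":0},{"grip":1,"x":0,"y":0,"z":0,"rx":0,"ry":0,"rz":0},{"grip":1,"x":0,"y":0,"z":0,"rx":0,"ry":0,"rz":0}]' 
python3 -c "
from h import *
s,R=where()"
```

```text
time: 8.8
eef_pos: [0.5451, 0.2261, 0.1996]
tcp_rot: [-0.616, 0.788, -0.0, 0.0]
contact_force: [-2.9, -1.3, 7.2]
opening: 0.185
t 8.8 pos [0.5451 0.2261 0.1996] jawyaw -104.0 z [ 2.e-04  1.e-04 -1.e+00] F [-2.89 -1.27  7.24] op 0.185
```

The twig is on the bottom, with 7 N of reaction. I'll open the fingers and go straight up.

```bash
python3 -m jog '[{"grip":0,"x":0,"y":0,"z":-1,"rx":0,"ry":0,"rz":0},{"grip":0,"x":0,"y":0,"z":0,"rx":0,"ry":0,"rz":0},{"grip":0,"x":0,"y":0,"z":0,"rx":0,"ry":0,"rz":0},{"grip":0,"x":0,"y":0,"z":0,"rx":0,"ry":0,"rz":0},{"grip":0,"x":0,"y":0,"z":0,"rx":0,"ry":0,"rz":0},{"grip":0,"x":0,"y":0,"z":0,"rx":0,"ry":0,"rz":0}]' 
python3 -m jog '[{"grip":0,"x":0,"y":0,"z":-10,"rx":0,"ry":0,"rz":0},{"grip":0,"x":0,"y":0,"z":-20,"rx":0,"ry":0,"rz":0},{"grip":0,"x":0,"y":0,"z":-30,"rx":0,"ry":0,"rz":0},{"grip":0,"x":0,"y":0,"z":-30,"rx":0,"ry":0,"rz":0},{"grip":0,"x":0,"y":0,"z":-30,"rx":0,"ry":0,"rz":0},{"grip":0,"x":0,"y":0,"z":0,"rx":0,"ry":0,"rz":0},{"grip":0,"x":0,"y":0,"z":0,"rx":0,"ry":0,"rz":0}]' 
python3 -c "
from h import *
s,R=where();snap('wrist','wrist10.png');where();snap('side','side10.png')"
```

```text
time: 9.3
eef_pos: [0.5447, 0.2259, 0.199]
tcp_rot: [-0.616, 0.788, 0.0, -0.0]
contact_force: [-1.0, -0.0, 0.0]
opening: 0.995
time: 9.88
eef_pos: [0.5454, 0.2261, 0.3229]
tcp_rot: [-0.616, 0.788, -0.001, 0.003]
contact_force: [-0.3, -0.2, -0.4]
opening: 0.996
t 9.8833 pos [0.5454 0.2261 0.3229] jawyaw -104.0 z [ 0.0063  0.0014 -1.    ] F [-0.35 -0.15 -0.39] op 0.996
t 9.9333 pos [0.5448 0.2259 0.3204] jawyaw -104.0 z [ 2.e-03  4.e-04 -1.e+00] F [ 0.21  0.06 -0.38] op 1.003
```

View pics/wrist10.png

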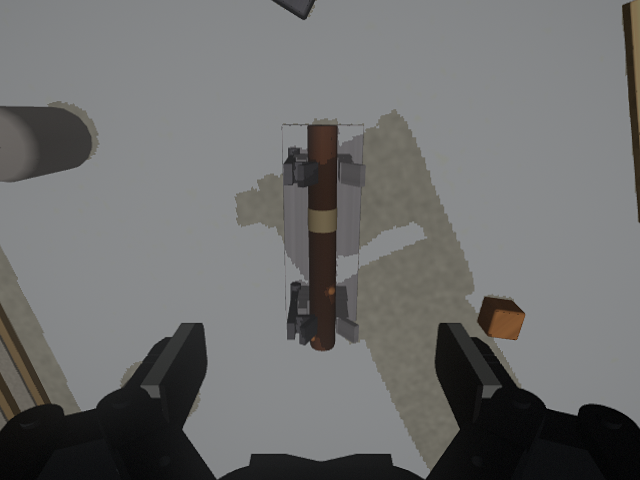

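Both jaws lie over the twig, at (300,170) and (300,310), and the band is at (321,220). It is seated and released. Next I'll move over to the probe.

```bash
python3 -m jog '[{"grip":0,"x":20,"y":-6,"z":-10,"rx":0,"ry":0,"rz":0},{"grip":0,"x":36,"y":-11,"z":-10,"rx":0,"ry":0,"rz":0},{"grip":0,"x":36,"y":-11,"z":-10,"rx":0,"ry":0,"rz":0},{"grip":0,"x":36,"y":-11,"z":-10,"rx":0,"ry":0,"rz":0},{"grip":0,"x":36,"y":-11,"z":-10,"rx":0,"ry":0,"rz":0},{"grip":0,"x":36,"y":-11,"z":-10,"rx":0,"ry":0,"rz":0},{"grip":0,"x":36,"y":-11,"z":-10,"rx":0,"ry":0,"rz":0},{"grip":0,"x":36,"y":-11,"z":-10,"rx":0,"ry":0,"rz":0}]' 
python3 -m jog '[{"grip":0,"x":36,"y":-12,"z":0,"rx":0,"ry":0,"rz":0},{"grip":0,"x":36,"y":-12,"z":0,"rx":0,"ry":0,"rz":0},{"grip":0,"x":36,"y":-12,"z":0,"rx":0,"ry":0,"rz":0},{"grip":0,"x":36,"y":-12,"z":0,"rx":0,"ry":0,"rz":0},{"grip":0,"x":34,"y":-12,"z":0,"rx":0,"ry":0,"rz":0},{"grip":0,"x":0,"y":0,"z":0,"rx":0,"ry":0,"rz":0},{"grip":0,"x":0,"y":0,"z":0,"rx":0,"ry":0,"rz":0}]' 
python3 -c "
from h import *
s,R=where();snap('wrist','wrist11.png');where()"
```

```text
time: 10.65
eef_pos: [0.5588, -0.0598, 0.3975]
tcp_rot: [-0.616, 0.788, 0.002, -0.001]
contact_force: [0.5, 0.5, -0.2]
opening: 1.0
time: 11.23
eef_pos: [0.5742, -0.2471, 0.3966]
tcp_rot: [-0.614, 0.789, 0.002, -0.001]
contact_force: [-0.1, -0.5, 0.0]
opening: 1.0
t 11.2333 pos [ 0.5742 -0.2471  0.3966] jawyaw -104.19 z [-0.0037  0.0026 -1.    ] F [-0.1  -0.55  0.04] op 1.0
t 11.2833 pos [ 0.5742 -0.2458  0.3969] jawyaw -104.09 z [-0.0035  0.0027 -1.    ] F [0.42 0.32 0.27] op 1.004
```

View pics/wrist11.png

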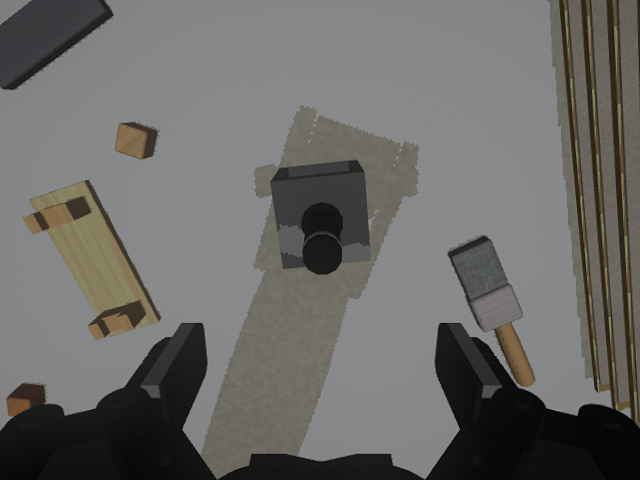

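The probe's handle top is a circle of radius about 20 px at (322,253), over the stand.

```bash
python3 - <<'E'
from h import *
w=load('wrist11'); s,R=where()
p=onz(w,322.3,253,.145); print(p)
# holder corners: top z .07
H=[onz(w,*q,.07) for q in [(273,182),(364,173),(370,261),(283,268)]]
print(np.round(H,4),np.mean(H,0))
print('shift',np.round(R.T@(np.array([p[0],p[1],.265])-s['eef_pos'])*1000,1))
a=cv2.imread('pics/wrist11.png')[150:290,260:380]
cv2.imwrite('pics/c11.png',cv2.resize(a,None,fx=4,fy=4,interpolation=cv2.INTER_CUBIC))
E
```

```text
t 11.2833 pos [ 0.5742 -0.2458  0.3969] jawyaw -104.09 z [-0.0035  0.0027 -1.    ] F [0.42 0.32 0.27] op 1.004
[ 0.57622526 -0.2476687   0.145     ]
[[ 0.6123 -0.2195  0.07  ]
 [ 0.6023 -0.2858  0.07  ]
 [ 0.5336 -0.2758  0.07  ]
 [ 0.5447 -0.2077  0.07  ]] [ 0.57323095 -0.24720479  0.07      ]
shift [  1.6  -2.9 131.9]
```

View pics/c11.png

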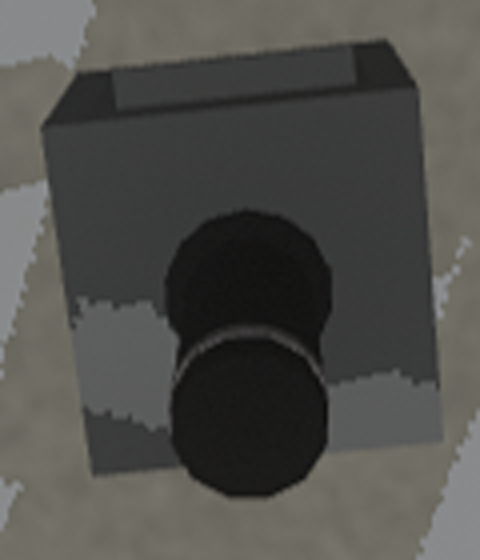

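```bash
python3 -m jog '[{"grip":0,"x":1.5,"y":-2.5,"z":20,"rx":0,"ry":0,"rz":0},{"grip":0,"x":0,"y":0,"z":28,"rx":0,"ry":0,"rz":0},{"grip":0,"x":0,"y":0,"z":28,"rx":0,"ry":0,"rz":0},{"grip":0,"x":0,"y":0,"z":28,"rx":0,"ry":0,"rz":0},{"grip":0,"x":0,"y":0,"z":20,"rx":0,"ry":0,"rz":0},{"grip":0,"x":0,"y":0,"z":7,"rx":0,"ry":0,"rz":0},{"grip":0,"x":0,"y":0,"z":0,"rx":0,"ry":0,"rz":0},{"grip":0,"x":0,"y":0,"z":0,"rx":0,"ry":0,"rz":0}]' 
python3 -m jog '[{"grip":1,"x":0,"y":0,"z":0,"rx":0,"ry":0,"rz":0},{"grip":1,"x":0,"y":0,"z":0,"rx":0,"ry":0,"rz":0},{"grip":1,"x":0,"y":0,"z":0,"rx":0,"ry":0,"rz":0},{"grip":1,"x":0,"y":0,"z":0,"rx":0,"ry":0,"rz":0},{"grip":1,"x":0,"y":0,"z":0,"rx":0,"ry":0,"rz":0},{"grip":1,"x":0,"y":0,"z":0,"rx":0,"ry":0,"rz":0},{"grip":1,"x":0,"y":0,"z":0,"rx":0,"ry":0,"rz":0}]' 60
python3 -c "
from h import *
s,R=where();snap('wrist','wrist12.png');where()"
```

```text
time: 11.95
eef_pos: [0.577, -0.2464, 0.2685]
tcp_rot: [-0.616, 0.788, 0.0, -0.0]
contact_force: [0.5, -0.9, 0.2]
opening: 0.998
time: 12.53
eef_pos: [0.5769, -0.2477, 0.2691]
tcp_rot: [-0.616, 0.788, -0.001, 0.0]
contact_force: [-0.7, -0.2, 3.7]
opening: 0.267
t 12.5333 pos [ 0.5769 -0.2477  0.2691] jawyaw -104.01 z [ 1.e-03 -8.e-04 -1.e+00] F [-0.68 -0.16  3.68] op 0.267
t 12.5833 pos [ 0.5769 -0.2477  0.2691] jawyaw -104.01 z [ 9.e-04 -8.e-04 -1.e+00] F [0.01 0.31 3.94] op 0.266
```

View pics/wrist12.png

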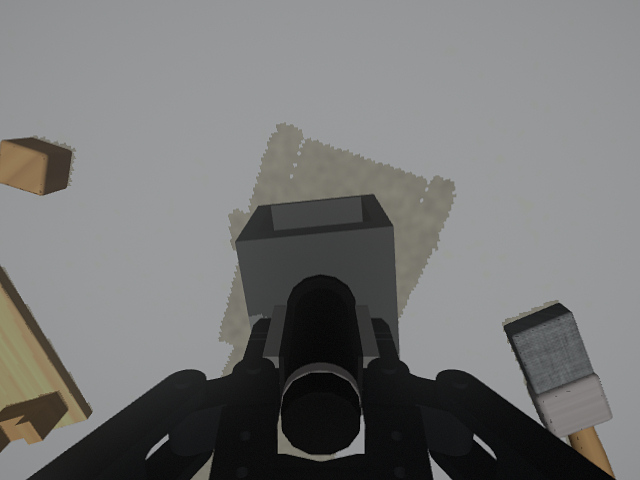

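The probe is gripped by its handle. I'll lift it straight up.

```bash
python3 -m jog '[{"grip":1,"x":0,"y":0,"z":-8,"rx":0,"ry":0,"rz":0},{"grip":1,"x":0,"y":0,"z":-16,"rx":0,"ry":0,"rz":0},{"grip":1,"x":0,"y":0,"z":-22,"rx":0,"ry":0,"rz":0},{"grip":1,"x":0,"y":0,"z":-22,"rx":0,"ry":0,"rz":0},{"grip":1,"x":0,"y":0,"z":-22,"rx":0,"ry":0,"rz":0},{"grip":1,"x":0,"y":0,"z":-20,"rx":0,"ry":0,"rz":0},{"grip":1,"x":0,"y":0,"z":-10,"rx":0,"ry":0,"rz":0},{"grip":1,"x":0,"y":0,"z":0,"rx":0,"ry":0,"rz":0}]' 
python3 -c "
from h import *
s,R=where()"
python3 -m jog '[{"grip":1,"x":-14,"y":4,"z":0,"rx":0,"ry":0,"rz":0},{"grip":1,"x":-24,"y":7,"z":0,"rx":0,"ry":0,"rz":0},{"grip":1,"x":-34,"y":10,"z":0,"rx":0,"ry":0,"rz":0},{"grip":1,"x":-34,"y":10,"z":0,"rx":0,"ry":0,"rz":0},{"grip":1,"x":-34,"y":10,"z":0,"rx":0,"ry":0,"rz":0},{"grip":1,"x":-34,"y":10,"z":0,"rx":0,"ry":0,"rz":0},{"grip":1,"x":-34,"y":10,"z":0,"rx":0,"ry":0,"rz":0},{"grip":1,"x":-34,"y":10,"z":0,"rx":0,"ry":0,"rz":0}]' 
python3 -m jog '[{"grip":1,"x":-34,"y":10,"z":0,"rx":0,"ry":0,"rz":0},{"grip":1,"x":-34,"y":10,"z":0,"rx":0,"ry":0,"rz":0},{"grip":1,"x":-34,"y":10,"z":0,"rx":0,"ry":0,"rz":0},{"grip":1,"x":-34,"y":10,"z":0,"rx":0,"ry":0,"rz":0},{"grip":1,"x":-34,"y":9,"z":0,"rx":0,"ry":0,"rz":0},{"grip":1,"x":-25,"y":6,"z":0,"rx":0,"ry":0,"rz":0},{"grip":1,"x":-15,"y":3,"z":0,"rx":0,"ry":0,"rz":0},{"grip":1,"x":0,"y":0,"z":0,"rx":0,"ry":0,"rz":0}]' 
python3 -m jog '[{"grip":1,"x":0,"y":0,"z":0,"rx":0,"ry":0,"rz":0},{"grip":1,"x":0,"y":0,"z":0,"rx":0,"ry":0,"rz":0}]' 
python3 -c "
from h import *
s,R=where();snap('wrist','wrist13.png');snap('side','side13.png');snap('scene','scene13.png')
go([.561,.222,.36])
a=cv2.imread('pics/scene13.png')[120:280,340:500]
b=cv2.imread('pics/side13.png')[90:250,200:360]
cv2.imwrite('pics/c13.png',cv2.resize(np.hstack([a,b]),None,fx=2.5,fy=2.5,interpolation=cv2.INTER_CUBIC))
"
```

```text
time: 13.25
eef_pos: [0.5771, -0.2475, 0.3913]
tcp_rot: [-0.616, 0.788, -0.002, 0.001]
contact_force: [0.5, -0.3, -0.6]
opening: 0.269
t 13.25 pos [ 0.5771 -0.2475  0.3913] jawyaw -104.0 z [ 0.0045 -0.0027 -1.    ] F [ 0.52 -0.27 -0.57] op 0.269
time: 13.92
eef_pos: [0.565, 0.0071, 0.3855]
tcp_rot: [-0.616, 0.788, 0.002, -0.001]
contact_force: [1.0, 0.3, -1.9]
opening: 0.268
time: 14.58
eef_pos: [0.5593, 0.2258, 0.3854]
tcp_rot: [-0.617, 0.787, 0.002, -0.002]
contact_force: [0.1, -0.8, -0.9]
opening: 0.265
time: 14.75
eef_pos: [0.5603, 0.2222, 0.3865]
tcp_rot: [-0.616, 0.788, 0.001, -0.001]
contact_force: [-0.2, -0.3, -1.5]
opening: 0.263
t 14.75 pos [0.5603 0.2222 0.3865] jawyaw -103.99 z [-0.003 -0.001 -1.   ] F [-0.19 -0.32 -1.54] op 0.263
t 14.9 pos [0.5609 0.2214 0.3877] jawyaw -104.09 z [-9.e-04 -3.e-04 -1.e+00] F [-0.52 -0.4  -1.22] op 0.265
shift mm [-0.6 -0.  27.7]
```

View pics/wrist13.png

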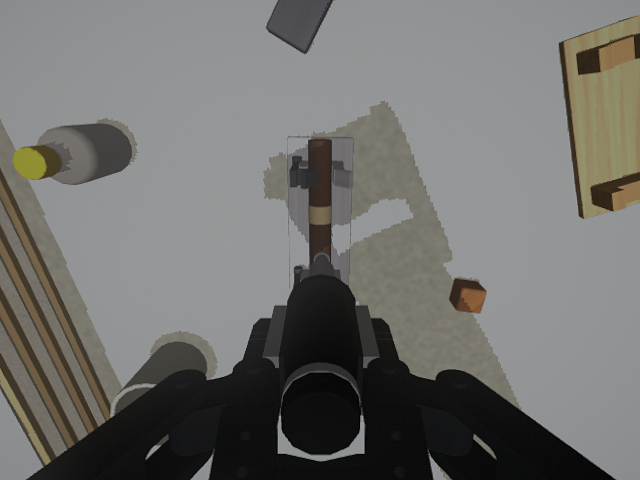

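View pics/c13.png

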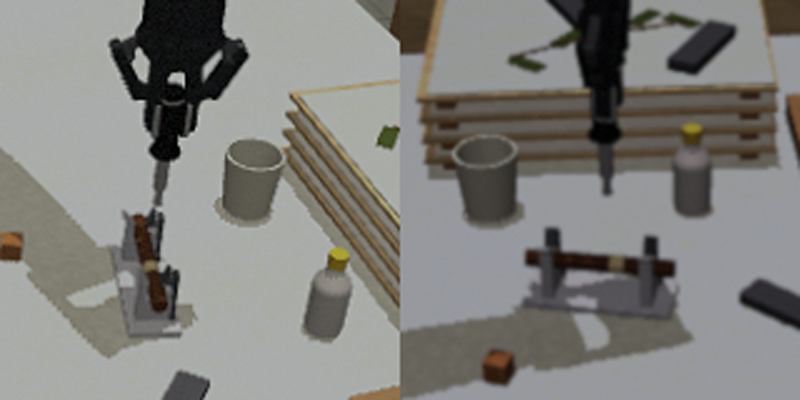

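The wrist view shows the tip at about (321,257) and the band at (320,214). The scene and side views show the twig lying level under the jaws. Now I'll compare the tip with the band.

```bash
python3 - <<'E'
from h import *
w=load('wrist13'); s,R=where(); e=np.array([.5605,.222,.387])
T=lambda p:np.round((R.T@(p-e))*1000,1)
print('tip',T(onz(w,321,257,.387-.261)),'band',T(onz(w,320,214.5,.043)), 'band@top', T(onz(w,320,214.5,.052)))
print('proj of expected tip',proj(w,e+R@[0,0,.261]))
w=load('wrist10');e=np.array([.545,.226,.3212])
p=onz(w,321.8,220,.043); print('band from 10',p,'rel', R.T@(p-e)*1000)
S=load('scene13');D=load('side13')
# crop scale2.5: scene off(340,120), side off (200,90) at crop x-400
sp=lambda x,y:(340+x/2.5,120+y/2.5); dp=lambda x,y:(200+(x-400)/2.5,90+y/2.5)
t=tri(S,sp(158,203),D,dp(607,192)); b=tri(S,sp(151,267),D,dp(616,264))
print('tip',t,'band',b,'diff',T(e+t[0]-b[0]) , 'tool diff band-tip',np.round(R.T@(b[0]-t[0])*1000,1))
E
```

```text
t 14.9 pos [0.5609 0.2214 0.3877] jawyaw -104.09 z [-9.e-04 -3.e-04 -1.e+00] F [-0.52 -0.4  -1.22] op 0.265
tip [-2.00e-01  3.40e+00  2.61e+02] band [ -0.8  -1.6 344. ] band@top [ -0.8  -4.  335. ]
proj of expected tip [321.29212812 251.81223396]
band from 10 [0.5620533  0.22264093 0.043     ] rel [ -1.04138328 -17.59125047 278.18483404]
tip (array([0.55659115, 0.22193484, 0.12558186]), np.float64(0.002678042815621953)) band (array([0.56141486, 0.22051092, 0.04473713]), np.float64(0.0008948486801180852)) diff [ -0.2   5.1 -80.8] tool diff band-tip [ 0.2 -5.1 80.8]
```

Both the wrist view and the stereo pair put the tip about 4–5 mm off along tool +y. I'll apply part of that, go down, and look again with the tip close to the band.

```bash
python3 -m jog '[{"grip":1,"x":0,"y":-3.5,"z":10,"rx":0,"ry":0,"rz":0},{"grip":1,"x":0,"y":0,"z":15,"rx":0,"ry":0,"rz":0},{"grip":1,"x":0,"y":0,"z":15,"rx":0,"ry":0,"rz":0},{"grip":1,"x":0,"y":0,"z":10,"rx":0,"ry":0,"rz":0},{"grip":1,"x":0,"y":0,"z":6,"rx":0,"ry":0,"rz":0},{"grip":1,"x":0,"y":0,"z":0,"rx":0,"ry":0,"rz":0},{"grip":1,"x":0,"y":0,"z":0,"rx":0,"ry":0,"rz":0},{"grip":1,"x":0,"y":0,"z":0,"rx":0,"ry":0,"rz":0}]' 
python3 -c "
from h import *
s,R=where();W=snap('wrist','wrist14.png');D=snap('side','side14.png');S=snap('scene','scene14.png')
s,R=where()
a=cv2.imread('pics/scene14.png')[170:270,350:450]
b=cv2.imread('pics/side14.png')[130:230,240:340]
c=cv2.imread('pics/wrist14.png')[130:330,220:420]
cv2.imwrite('pics/c14.png',cv2.resize(np.hstack([a,b]),None,fx=4,fy=4,interpolation=cv2.INTER_CUBIC))
cv2.imwrite('pics/c14w.png',cv2.resize(c,None,fx=3,fy=3,interpolation=cv2.INTER_CUBIC))
"
```

```text
time: 15.57
eef_pos: [0.5647, 0.2215, 0.3332]
tcp_rot: [-0.616, 0.788, -0.0, 0.001]
contact_force: [0.1, 0.5, -1.7]
opening: 0.268
t 15.5667 pos [0.5647 0.2215 0.3332] jawyaw -104.01 z [ 1.7e-03  4.0e-04 -1.0e+00] F [ 0.14  0.52 -1.65] op 0.268
t 15.7167 pos [0.5646 0.2216 0.3333] jawyaw -104.0 z [ 1.9e-03  4.0e-04 -1.0e+00] F [-0.52 -0.09 -0.14] op 0.266
```

View pics/c14.png

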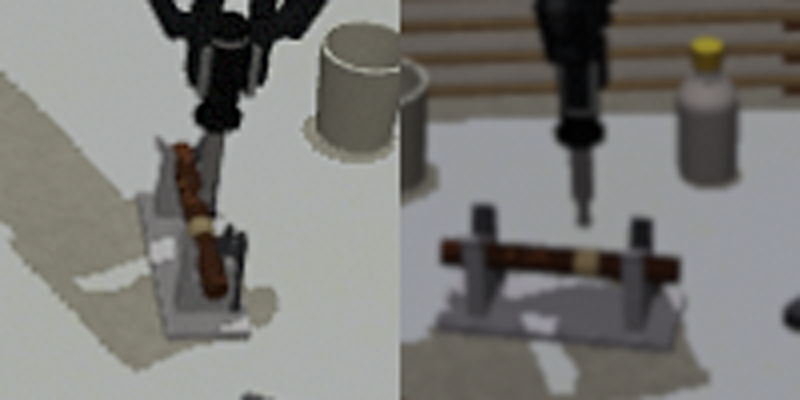

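View pics/c14w.png

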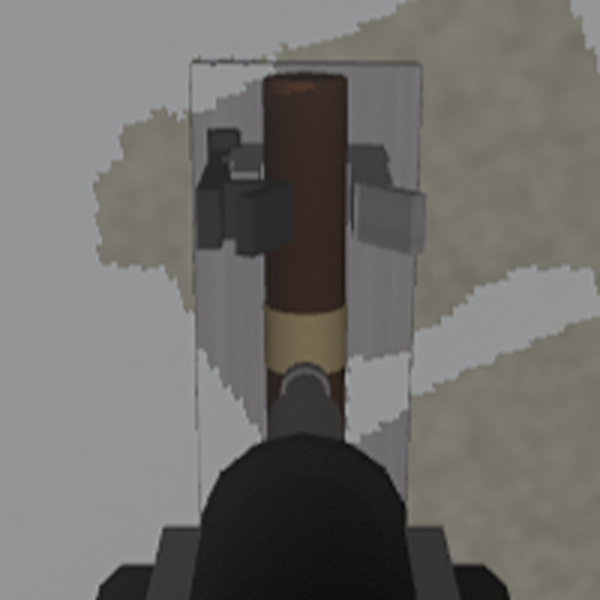

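```bash
python3 - <<'E'
from h import *
w=load('wrist14'); s,R=where(); e=np.array([.5647,.2216,.3333])
T=lambda p:np.round((R.T@(p-e))*1000,1)
zt=e[2]-.261
print('zt',zt,'tip',T(onz(w,322,258.3,zt)),'band@top', T(onz(w,321.7,243.7,.051)))
print('proj exp tip',proj(w,e+R@[0,0,.261]), 'front edge',proj(w,e+R@[0,-.005,.261]))
S=load('scene14');D=load('side14')
sp=lambda x,y:(350+x/4,170+y/4); dp=lambda x,y:(240+(x-400)/4,130+y/4)
t=tri(S,sp(211,214),D,dp(585,225)); b=tri(S,sp(201,225),D,dp(587,262))
print(t,b,np.round(R.T@(b[0]-t[0])*1000,1))
# side only: tip at z zt lies on ray; band at .043
for z in (zt-.002,zt,zt+.002): print(T(onz(D,*dp(585,225),z)))
print(T(onz(D,*dp(587,262),.046)))
E
```

```text
t 15.7167 pos [0.5646 0.2216 0.3333] jawyaw -104.0 z [ 1.9e-03  4.0e-04 -1.0e+00] F [-0.52 -0.09 -0.14] op 0.266
zt 0.07229999999999998 tip [  0.3   3.7 261. ] band@top [2.000e-01 1.500e+00 2.823e+02]
proj exp tip [321.44990985 252.60789453] front edge [321.44295739 244.81696048]
(array([0.56429097, 0.22620448, 0.06276383]), np.float64(0.009631518012799545)) (array([0.56200612, 0.21933343, 0.0465138 ]), np.float64(0.0021938176804430355)) [ 7.2  0.6 16.2]
[ -0.4   3.1 263. ]
[  2.5   2.4 261. ]
[  5.4   1.8 259. ]
[  4.    1.9 287.3]
```

I'll shift y by −1 mm, then descend slowly while watching the force.

```bash
python3 -m jog '[{"grip":1,"x":0,"y":-1,"z":4,"rx":0,"ry":0,"rz":0},{"grip":1,"x":0,"y":0,"z":4,"rx":0,"ry":0,"rz":0},{"grip":1,"x":0,"y":0,"z":4,"rx":0,"ry":0,"rz":0},{"grip":1,"x":0,"y":0,"z":3,"rx":0,"ry":0,"rz":0},{"grip":1,"x":0,"y":0,"z":0,"rx":0,"ry":0,"rz":0},{"grip":1,"x":0,"y":0,"z":0,"rx":0,"ry":0,"rz":0},{"grip":1,"x":0,"y":0,"z":0,"rx":0,"ry":0,"rz":0}]' 
python3 -c "
from h import *
s,R=where();W=snap('wrist','wrist15.png');D=snap('side','side15.png')
s,R=where()
b=cv2.imread('pics/side15.png')[130:230,240:340]
c=cv2.imread('pics/wrist15.png')[180:330,245:395]
cv2.imwrite('pics/c15.png',np.hstack([cv2.resize(b,(400,400),interpolation=2),cv2.resize(c,(400,400),interpolation=2)]))
"
```

```text
time: 16.3
eef_pos: [0.5653, 0.2213, 0.3172]
tcp_rot: [-0.616, 0.788, -0.0, 0.0]
contact_force: [0.1, 0.0, -1.3]
opening: 0.27
t 16.3 pos [0.5653 0.2213 0.3172] jawyaw -104.0 z [ 0.  0. -1.] F [ 0.11  0.04 -1.26] op 0.27
t 16.4 pos [0.5653 0.2214 0.3175] jawyaw -104.0 z [ 5.e-04  1.e-04 -1.e+00] F [-0.16  0.12 -1.42] op 0.264
```

View pics/c15.png

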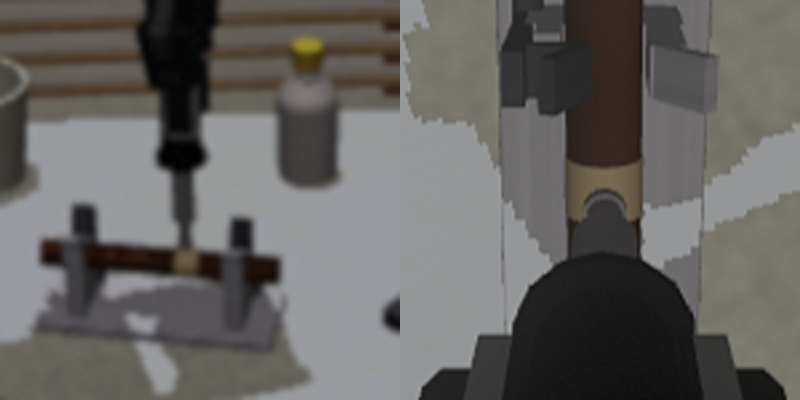

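```bash
python3 - <<'E'
from h import *
w=load('wrist15'); s,R=where(); e=np.array([.5653,.2214,.3174])
T=lambda p:np.round((R.T@(p-e))*1000,1)
zt=e[2]-.261
print(zt,'tip front edge',T(onz(w,321.9,180+192*.375,zt)),'tip c',T(onz(w,321.9,259.5,zt)),'band', T(onz(w,321.7,251.6,.0515)),'band edges',T(onz(w,321.7,180+162*.375,.051)),T(onz(w,321.7,180+220*.375,.051)))
E
```

```text
t 16.4 pos [0.5653 0.2214 0.3175] jawyaw -104.0 z [ 5.e-04  1.e-04 -1.e+00] F [-0.16  0.12 -1.42] op 0.264
0.056400000000000006 tip front edge [  0.3  -0.4 261. ] tip c [  0.3   4.5 261. ] band [2.000e-01 1.100e+00 2.659e+02] band edges [ 2.000e-01 -5.800e+00  2.664e+02] [2.000e-01 8.600e+00 2.664e+02]
```

The wrist view says the tip should move −3.3 mm in y and the side view says roughly 0. I'll apply −2 and continue to contact.

```bash
python3 -m jog '[{"grip":1,"x":0,"y":-2,"z":0,"rx":0,"ry":0,"rz":0},{"grip":1,"x":0,"y":0,"z":2,"rx":0,"ry":0,"rz":0},{"grip":1,"x":0,"y":0,"z":2,"rx":0,"ry":0,"rz":0},{"grip":1,"x":0,"y":0,"z":1,"rx":0,"ry":0,"rz":0},{"grip":1,"x":0,"y":0,"z":0,"rx":0,"ry":0,"rz":0},{"grip":1,"x":0,"y":0,"z":0,"rx":0,"ry":0,"rz":0}]' 
python3 -m jog '[{"grip":1,"x":0,"y":0,"z":1.5,"rx":0,"ry":0,"rz":0},{"grip":1,"x":0,"y":0,"z":1.5,"rx":0,"ry":0,"rz":0},{"grip":1,"x":0,"y":0,"z":0,"rx":0,"ry":0,"rz":0},{"grip":1,"x":0,"y":0,"z":0,"rx":0,"ry":0,"rz":0}]' 
for i in 1 2 3; do python3 -m jog '[{"grip":1,"x":0,"y":0,"z":0,"rx":0,"ry":0,"rz":0}]' | grep -E 'eef|force'; done
```

```text
time: 16.9
eef_pos: [0.5673, 0.2208, 0.3125]
tcp_rot: [-0.616, 0.788, -0.0, 0.0]
contact_force: [0.4, -0.0, 0.3]
opening: 0.268
time: 17.23
eef_pos: [0.5673, 0.2209, 0.3094]
tcp_rot: [-0.616, 0.788, -0.0, 0.0]
contact_force: [0.7, -1.2, 1.3]
opening: 0.267
eef_pos: [0.5673, 0.2209, 0.3095]
contact_force: [0.1, -0.1, 0.8]
eef_pos: [0.5673, 0.2209, 0.3094]
contact_force: [0.1, -0.7, 0.9]
eef_pos: [0.5673, 0.2208, 0.3094]
contact_force: [0.0, -0.4, 2.1]
```

There is contact: net force is about 2.3 N, or about 3.7 mm of compression. I'll go 3.3 mm further.

```bash
python3 -m jog '[{"grip":1,"x":0,"y":0,"z":1.5,"rx":0,"ry":0,"rz":0},{"grip":1,"x":0,"y":0,"z":1.5,"rx":0,"ry":0,"rz":0},{"grip":1,"x":0,"y":0,"z":0,"rx":0,"ry":0,"rz":0},{"grip":1,"x":0,"y":0,"z":0,"rx":0,"ry":0,"rz":0}]' 
for i in 1 2 3 4; do python3 -m jog '[{"grip":1,"x":0,"y":0,"z":0,"rx":0,"ry":0,"rz":0}]' | grep -E 'eef|force'; done
python3 -c "
from h import *
s,R=where();W=snap('wrist','wrist16.png');D=snap('side','side16.png');S=snap('scene','scene16.png')
s,R=where()
a=cv2.imread('pics/scene16.png')[170:270,350:450]
b=cv2.imread('pics/side16.png')[130:230,240:340]
c=cv2.imread('pics/wrist16.png')[180:330,245:395]
cv2.imwrite('pics/c16.png',np.hstack([cv2.resize(x,(266,266),interpolation=2) for x in (a,b,c)]))
"
```

```text
time: 17.82
eef_pos: [0.5673, 0.2208, 0.3063]
tcp_rot: [-0.616, 0.788, -0.0, 0.0]
contact_force: [-0.7, -0.8, 1.5]
opening: 0.265
eef_pos: [0.5673, 0.2208, 0.3064]
contact_force: [0.1, -0.3, 1.5]
eef_pos: [0.5673, 0.2208, 0.3064]
contact_force: [1.0, 0.0, 2.0]
eef_pos: [0.5672, 0.2209, 0.3064]
contact_force: [0.6, -0.3, 0.4]
eef_pos: [0.5672, 0.2208, 0.3063]
contact_force: [0.1, -0.2, 2.0]
t 18.15 pos [0.5672 0.2208 0.3063] jawyaw -104.0 z [ 3.e-04  0.e+00 -1.e+00] F [ 0.12 -0.23  2.02] op 0.267
t 18.3 pos [0.5672 0.2208 0.3063] jawyaw -104.0 z [ 3.e-04  0.e+00 -1.e+00] F [0.56 0.59 2.24] op 0.269
```

View pics/c16.png

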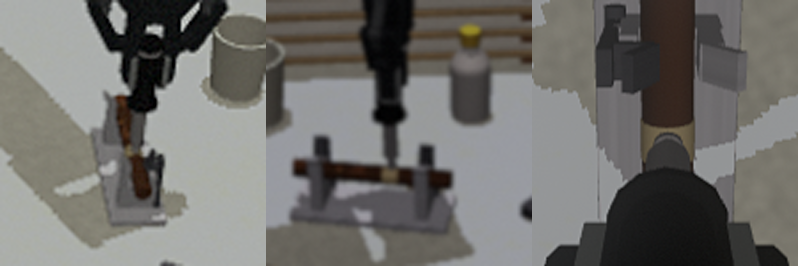

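View pics/wrist16.png

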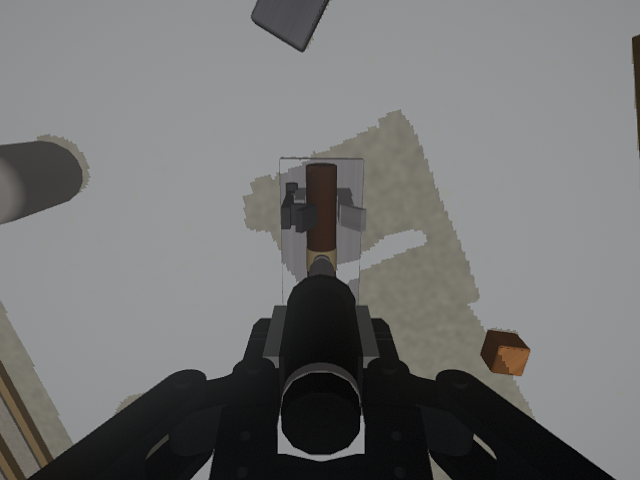

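```bash
python3 -c "
from h import *
b=cv2.imread('pics/side16.png')[170:210,265:315]
c=cv2.imread('pics/wrist16.png')[235:285,290:352]
cv2.imwrite('pics/c17.png',np.hstack([cv2.resize(b,(400,320),interpolation=2),cv2.resize(c,(397,320),interpolation=2)]))
"
```

```text
(no output)
```

View pics/c17.png

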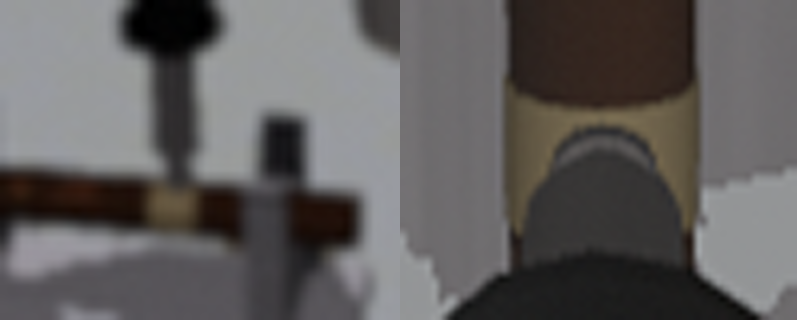

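The tip sits in the middle of the band in both views. In the wrist view it is about 2.3 mm behind the band's front edge, against an ideal of 2 mm. Laterally the two centres are within 0.5 mm. Net force is about 3 N and everything is still, so I'm handing in.

```bash
python3 -c "
from h import *
where(); print(sign_off()); where()"
```

```text
t 18.3 pos [0.5672 0.2208 0.3063] jawyaw -104.0 z [ 3.e-04  0.e+00 -1.e+00] F [0.56 0.59 2.24] op 0.269
the job is handed in; nothing more can be done
None
the job is handed in; nothing more can be done
```

The twig is seated in both clips, and I handed in with the probe still held upright on the pale band. The hand-in gave no verdict, and the clock stood at 18.3 s of the 61 s allowed.

- **Twig:** I pushed it into the cradle until it pressed back with about 7 N, then let go. The pictures afterwards show both jaws shut over it. I measured the cradle about 2.5 mm off my first estimate and corrected for that before pressing.
- **Probe force:** I lifted the probe from its stand and lowered it slowly onto the band. The noisy net force at the end was about 3 N, with roughly 7 mm of tip travel. I worked out the travel from the drop after contact, because the plunger itself can't be read.
- **Probe position:** In the last pictures the tip is in the middle of the band, within about 1 mm in both the wrist and side views. The tool was vertical.
- **Disagreement:** Just before contact, the wrist view put the tip 3.3 mm from the band's centre along the twig, while the side view said about 0. I moved 2 mm as a compromise, and the final views agree with each other.
- **Other things on the table:** I saw no sign that anything else was touched, but I didn't measure those objects again at the end.

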